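# Swing the stirrer over the copper pan

## Robot

A 6-joint arm with a two-finger parallel gripper is mounted at the origin on the work surface. World frame = base frame: x ahead of the robot, y to its left, z up, the work surface at z = 0. Lengths are in mm, angles in rad, forces in N, time in s.
With the tool pointing down it reaches from about 300 to 875 mm from the base axis. Payload 6.4 kg.
Tool frame: the origin (TCP) lies at the very end of the fingers, on their centre line; the grasp point (between the pads) lies 19 mm behind it; z points along the fingers, y is the direction in which the jaws open and shut (so a half turn about z gives the same grasp; the last joint's range is limited). The gripper opens to 85 mm and grips with 20 to 120 N. Pads are 22 mm wide; open, the fingers measure 114 mm over their backs; the gripper's body (76 mm by 85 mm) begins 54 mm behind the grasp point. The pads swing forward as they close: fully open they stand 13 mm farther back than shut.
Start: joints at [0.919, 0.181, 1.607, -0, 1.354, -0.206], TCP at [247.919, 518.823, 231.288] pointing down, gripper open.
Joint ranges: [-2.99, 2.99], [-0.89, 2.07], [0.3, 2.58], [-1.14, 4.28], [0, 2.63], [-3.12, 3.12]. Speed limits (rad/s): [2.57, 2.57, 3.01, 3.14, 3.14, 3.14].

## Interface

Orientations are given as a unit quaternion [w, x, y, z].
In Python, from rig import bot gives the robot as it stands. Calls block until the motion is done:
- bot.move_to(position, orientation): joint-space move of the TCP to a pose.
- bot.line_to(position, frame=None, max_speed=150, force_limit=None): straight line of the TCP; frame=None keeps the orientation; max_speed is the mean speed in mm/s. With force_limit (N) it stops when the force on the tool has changed by that much, and returns True; else False.
- bot.set_joints(angles): joint-space move.
- bot.set_gripper(opening, grasp_force=None): opening from 0.0 (shut) to 1.0 (fully open); grasp_force is the grip in N (None keeps the last); returns when the fingers have stopped.
- bot.pause(seconds).
- bot.inverse_kinematics(position, orientation): joint angles nearest the present ones, or None.
- bot.get_obs(): the state.
- bot.get_image(name): name is "scene" or "side" or "wrist"; returns the picture (384x512x3 uint8, red, green, blue); there is no depth.
- bot.get_calibration(name): a dict with "fovy" (degrees; the focal length in pixels is half the picture's height over the tangent of half this angle, whatever the lens; pixels are square), "cx", "cy" (the principal point, pixels), "k1" (the pictures are not rectified: a ray, as slopes to the right and down, at radius r is drawn at 1 + k1 r^2 times it, then the intrinsics apply), "R" (3x3) and "t" (3): a world point X has camera coordinates R X + t; the wrist camera has in their place "mount" (4x4, takes a point from camera to tool coordinates, whose origin is the TCP and whose axes are the flange's). Camera axes: x right, y down, z forward; pixel columns grow to the right and rows downward; lengths in mm; the calibration is good to about 2 mm. A picture is of the moment at which its call begins: read the wrist's pose just before it. get_calibration takes no time and is no camera call.
A pose or a line that the arm cannot do raises bot.IKError and nothing moves.
- bot.hand_in(): hands the job in, once; it reports no verdict.
Trained networks look in the newest picture that a camera, given by its name, has taken for a name from the list of things; names that differ only in an ending like _2 or _b are one class to them, and where a whole thing is asked for, a point or a joint stands for the part that bears it (a point fixed in the world has none). Each returns a list of dicts, best first, with "p" (0 to 1); they miss things now and then, are a little off and sometimes report something else, mostly with a low value. They report only what shows in the picture. A call takes as long as a camera call. They do not tell look-alikes from the thing itself.
- bot.look_for(camera, thing): "point" ([x, y, z] in mm, in world coordinates, good to about 4 mm: the middle of the surface that is visible of it).
The state is a dict: "t": time; "joints": joint angles; "joint_velocities": joint speeds; "effort": joint torques, N m; "tcp_pos": TCP position; "orientation": TCP orientation; "contact_force": force on the tool from outside, world axes, zero at the start; "torque": the same for the moment, N m; "gripper_width": opening from 0.0 (shut) to 1.0 (fully open).
Only numpy, scipy, OpenCV 4.12 (cv2) and the standard library are available. Lean on these libraries where they do the work, as an engineer would, in place of code of your own. Each camera call takes 0.05 s, during which the arm holds its last target.

## Task

In the sweet kitchen, the red stirrer arm is parked beside the three small pans on the hob. Take it by the black knob and swing it round until the stirrer hangs over the middle of the copper pan, leave it there, and do not shift the copper pan.

Things in the scene. Friction and masses are not known exactly. Their poses are not given: they have to be found in the camera images.
- stir_arm (a joint): Hinge of the red stirrer arm, a box 350 x 76 x 58 mm, underside 145 mm above the work surface, that swings level on a pillar. In rad, growing counter-clockwise seen from above, limits -1.35 and 1.3; parked at 0.8 to 1.0, to the robot's right of the pans; at 0 it points roughly at the robot. A little stiff (2 to 4 N at the knob), it stays where left; the stirrer clears the pan rims by 25 mm or more.
- stirrer_knob (a point): Centre of the black upright round knob on top of the arm's free end, 243 mm above the work surface: 30 mm in diameter, 52 mm tall (217 to 269 mm), on a short stem, 250 mm from the hinge axis. The knob is fixed to the arm, and the steel stirrer hangs on the same upright line below it.
- pillar_axis (a point): Point on the upright hinge axis, at the arm's underside, 145 mm above the work surface.
- copper_pan_center (a point): Centre, half-way up, of the loose copper pan: round, 120 mm across the rim, 45 mm high, two small brass handles, standing on a black hob 10 mm thick. A grey metal pan and a blue ceramic pan of the same shape stand beside it; which stands where changes. Its middle lies 243 to 257 mm from the hinge axis.
There are look-alikes about, which are no part of the job. Of the things that look like the part that bears copper_pan_center, the smallest one is meant.

How it is judged (in metres and radians):
At the end, for the whole second after the job is handed in: The stirrer (and the knob on its axis) is within 20 mm, horizontally, of the centre of the copper pan, the arm is at rest, and the copper pan stands upright (within about 6 degrees) (horizontal distance between stirrer_knob and copper_pan_center below 0.02 m and velocity of joint stir_arm between -0.05 and 0.05 rad/s and angle between copper_pan_center's own z axis and vertical below 0.1 rad); the robot touches nothing.
It fails at once if the copper pan is shifted by more than 15 mm (distance of copper_pan_center from where it was at the start of the episode above 0.015 m).
It also fails if it takes over 38 s, if anything falls off the work surface, if the arm or the gripper's body presses on something with over 40 N, if the wrist force passes 120 N, or if a joint passes its speed limit or range.

## Working session

There is one attempt and no reset: what is moved stays moved. The work goes in short steps, each a Python script; the robot and the scene stay as the last script left them, time stands still between calls to the robot, and variables do not carry over. Pictures are saved under pics/ and viewed, and the job is handed in when it is done.

```bash
mkdir -p pics; ls; python3 - <<'E'
from rig import bot
import cv2,numpy as np
o=bot.get_obs();print(o['t'],o['tcp_pos'],o['orientation'])
for c in ['scene','side']:
    im=bot.get_image(c);cv2.imwrite(f'pics/{c}0.png',im[:,:,::-1])
    for n in ['stir_arm','stirrer_knob','copper_pan_center','pillar_axis']:
        print(c,n,[(np.round(d['point']).tolist(),round(d['p'],2)) for d in bot.look_for(c,n)])
    k=bot.get_calibration(c);print({a:np.round(b,3).tolist() for a,b in k.items()})
print(bot.get_calibration('wrist'));print(bot.get_obs()['t'])
E
```

```text
pics
0.0 [247.57612141 518.37224634 230.40935327] [-3.66590021e-04  2.21065499e-01  9.75258580e-01 -7.82413247e-04]
scene stir_arm [([707.0, -18.0, 204.0], 0.63)]
scene stirrer_knob [([710.0, -11.0, 204.0], 0.62)]
scene copper_pan_center [([198.0, 293.0, 34.0], 0.95), ([663.0, -310.0, 27.0], 0.93), ([485.0, 103.0, 30.0], 0.6)]
scene pillar_axis [([659.0, 63.0, 9.0], 0.73)]
{'fovy': 54.453, 'cx': 257.492, 'cy': 188.914, 'k1': -0.011, 'R': [[-0.286, 0.958, -0.019], [0.672, 0.186, -0.717], [-0.683, -0.218, -0.697]], 't': [166.866, -213.797, 1385.801]}
side stir_arm [([623.0, -90.0, 201.0], 0.96)]
side stirrer_knob [([624.0, -91.0, 202.0], 0.97)]
side copper_pan_center [([236.0, 313.0, 34.0], 0.89), ([695.0, -296.0, 23.0], 0.74), ([510.0, 118.0, 29.0], 0.71)]
side pillar_axis [([583.0, 15.0, 11.0], 0.97)]
{'fovy': 49.651, 'cx': 257.795, 'cy': 188.963, 'k1': -0.129, 'R': [[0.77, -0.638, -0.01], [-0.44, -0.52, -0.733], [0.462, 0.568, -0.681]], 't': [-392.287, 356.934, 1055.117]}
{'fovy': 66.70351318704598, 'cx': 257.9807918621201, 'cy': 192.4139609350791, 'k1': 0.011929088730516364, 'mount': array([[-1.72852861e-03, -9.62461926e-01, -2.71411226e-01,
         6.91487191e+01],
       [ 9.99998500e-01, -1.69264402e-03, -3.66309816e-04,
        -2.05356383e-01],
       [-1.06843337e-04, -2.71411452e-01,  9.62463408e-01,
        -1.43233194e+02],
       [ 0.00000000e+00,  0.00000000e+00,  0.00000000e+00,
         1.00000000e+00]])}
0.5
```

View pics/scene0.png

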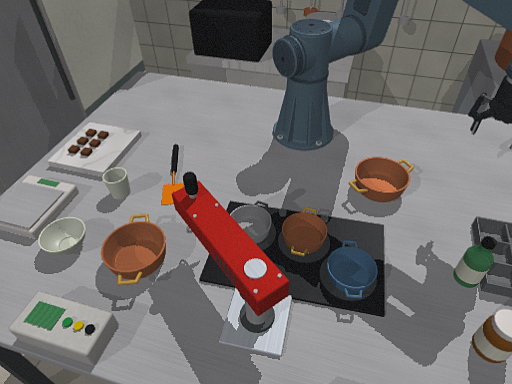

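View pics/side0.png

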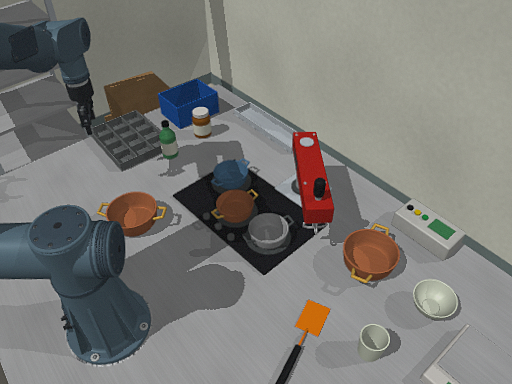

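The scene picture shows the black knob at about (190,184), the hinge cap at (256,268) and the middle copper pan on the hob at (304,230). The side picture has them at (320,188), (307,142) and (236,206). The two larger copper pans stand off the hob and are the look-alikes. I'll zoom in for pixel positions.

```bash
python3 - <<'E'
import cv2,numpy as np
a=cv2.imread('pics/scene0.png');b=cv2.imread('pics/side0.png')
def crop(im,x,y,w=100,h=75,s=4): return cv2.resize(im[y:y+h,x:x+w],None,fx=s,fy=s,interpolation=cv2.INTER_CUBIC)
top=np.hstack([crop(a,160,160),crop(a,255,195)]);bot=np.hstack([crop(b,270,140),crop(b,190,170)])
cv2.imwrite('pics/z0.png',np.vstack([top,bot]))
cv2.imwrite('pics/z1.png',np.hstack([crop(a,205,235),crop(b,255,115)]))
E
```

```text
(no output)
```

View pics/z0.png

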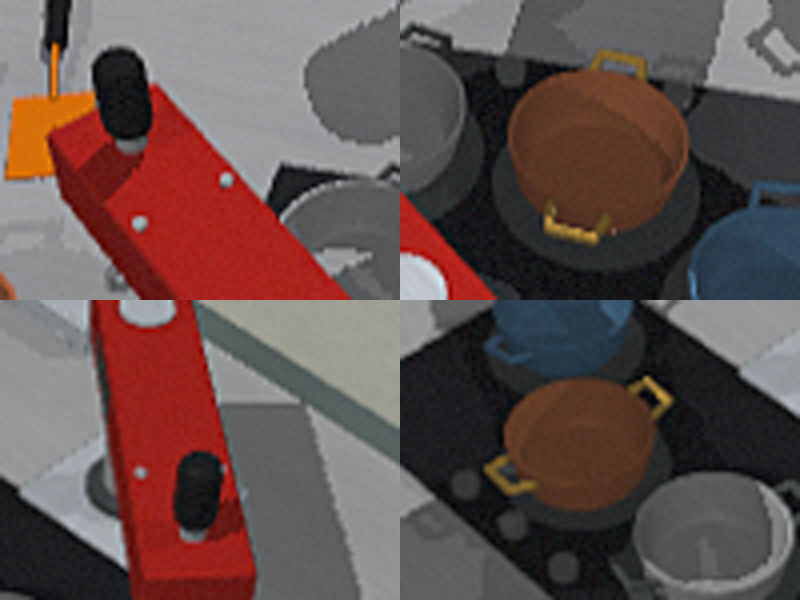

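View pics/z1.png

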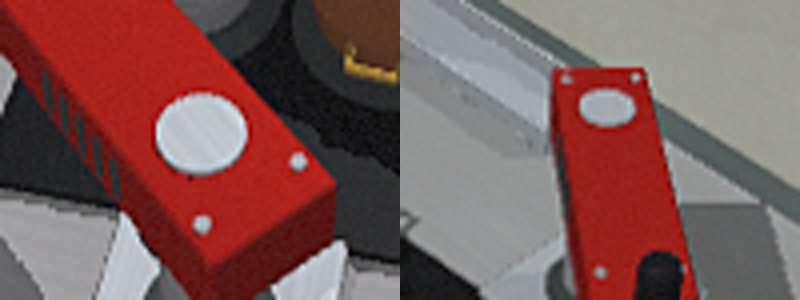

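```bash
cat > h.py <<'E'
import numpy as np,cv2
from scipy.spatial.transform import Rotation as Ro
def K(c):
    f=192/np.tan(np.radians(c['fovy'])/2); return f
def proj(c,X,R=None,t=None):
    R=c['R'] if R is None else R; t=c['t'] if t is None else t
    P=np.atleast_2d(X)@np.array(R).T+t; s=P[:,:2]/P[:,2:]; r2=(s**2).sum(1,keepdims=True)
    return K(c)*s*(1+c['k1']*r2)+[c['cx'],c['cy']]
def ray(c,uv,R=None,t=None):
    R=np.array(c['R'] if R is None else R); t=np.array(c['t'] if t is None else t)
    d=(np.array(uv)-[c['cx'],c['cy']])/K(c); s=d.copy()
    for _ in range(20): s=d/(1+c['k1']*(s@s))
    v=R.T@np.r_[s,1]; return -R.T@t, v/np.linalg.norm(v)
def tri(rs):
    A=sum(np.eye(3)-np.outer(v,v) for o,v in rs); b=sum((np.eye(3)-np.outer(v,v))@o for o,v in rs)
    X=np.linalg.solve(A,b); return X,[np.linalg.norm((np.eye(3)-np.outer(v,v))@(X-o)) for o,v in rs]
def onz(r,z): o,v=r; return o+v*(z-o[2])/v[2]
def wristRt(c,p,q):
    w,x,y,z=q; Rt=Ro.from_quat([x,y,z,w]).as_matrix(); M=np.array(c['mount'])
    Rc=Rt@M[:3,:3]; tc=Rt@M[:3,3]+p; return Rc.T,-Rc.T@tc
E
python3 - <<'E'
from rig import bot
from h import *
a=bot.get_calibration('scene');b=bot.get_calibration('side')
A=lambda x,y,ox,oy:np.array([x/4+ox-.375,y/4+oy-.375])
pts={'knob':(A(124,93,160,160),A(198,192,270,140)),'cap':(A(201,132,205,235),A(207,106,255,115)),
'h1':(A(220,65,255,195),A(255,97,190,170)),'h2':(A(173,225,255,195),A(110,175,190,170))}
G={}
for n,(u,v) in pts.items():
    X,e=tri([ray(a,u),ray(b,v)]);G[n]=X;print(n,X.round(1),np.round(e,1))
print('mid',(G['h1']+G['h2'])/2, 'arm',np.linalg.norm((G['knob']-G['cap'])[:2]))
m=(G['h1']+G['h2'])/2; print('dist pan-hinge',np.linalg.norm((m-G['cap'])[:2]))
k=G['knob']-G['cap'];p=m-G['cap'];print(np.degrees([np.arctan2(k[1],k[0]),np.arctan2(p[1],p[0])])%360)
# overlay model rim
t=np.linspace(0,2*np.pi,60)
for cn,c,o in(('scene',a,(255,195)),('side',b,(190,170))):
    im=cv2.imread(f'pics/{cn}0.png');z=cv2.resize(im[o[1]:o[1]+75,o[0]:o[0]+100],None,fx=4,fy=4)
    for r,h in((60,55),):
        C=np.c_[m[0]+r*np.cos(t),m[1]+r*np.sin(t),0*t+h]
        cv2.polylines(z,[np.int32((proj(c,C)-o+.375)*4)],True,(0,255,0),1)
    cv2.imwrite(f'pics/ov_{cn}.png',z)
cv2.imwrite('pics/ov.png',np.hstack([cv2.imread('pics/ov_scene.png'),cv2.imread('pics/ov_side.png')]))
E
```

```text
knob [ 596.2 -149.7  240.5] [0.3 0.3]
cap [749.9  48.9 205.9] [0.6 0.6]
h1 [522.5  85.1 116.2] [36.1 36.1]
h2 [486.5 125.  -24.6] [40.1 40.1]
mid [504.46626791 105.03837379  45.79138187] arm 251.15825009151922
dist pan-hinge 251.76937692400466
[232.25782709 167.11790563]
```

View pics/ov.png

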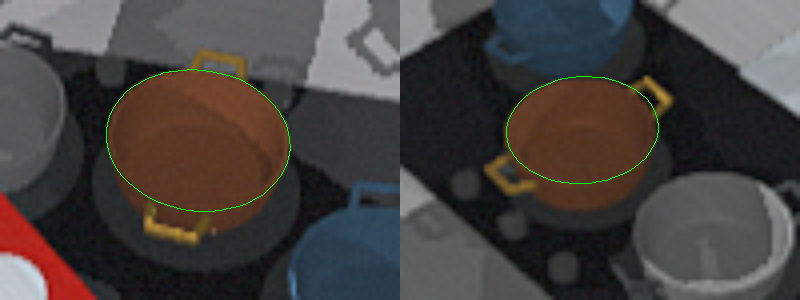

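The rim overlay fits both views. Measured so far:
- **Hinge:** (750, 49)
- **Knob:** (596, −150), z about 240, 251 mm from the hinge
- **Pan:** (504, 105), 252 mm from the hinge

Next I'll plan the orientations, move above the knob and check with the wrist camera.

```bash
cat >> h.py <<'E'
H=np.array([749.9,48.9]); PAN=np.array([504.5,105.0]); KN=np.array([596.2,-149.7])
def q_y(phi):
    # tool down, tool y axis pointing at azimuth phi
    y=np.array([np.cos(phi),np.sin(phi),0]);z=np.array([0,0,-1.]);x=np.cross(y,z)
    q=Ro.from_matrix(np.c_[x,y,z]).as_quat(); return q[[3,0,1,2]]
E
python3 - <<'E'
from rig import bot
from h import *
a0=np.arctan2(*(KN-H)[::-1]);
for s in (1,-1):
    for a in np.radians([232.26,200,167.1]):
        p=[*(H+250*np.array([np.cos(a),np.sin(a)])),228]
        j=bot.inverse_kinematics(p,q_y(a+s*np.pi/2)); print(s,None if j is None else np.round(j,2))
        j=bot.inverse_kinematics(p[:2]+[340],q_y(a+s*np.pi/2)); print('  up',None if j is None else np.round(j,2))
E
```

```text
1 [-0.44  0.27  1.5  -0.    1.37  0.22]
  up [-0.44  0.2   1.36 -0.    1.57  0.22]
1 [-0.3   0.05  1.76 -0.    1.33  0.92]
  up [-0.3  -0.02  1.61 -0.    1.56  0.92]
1 [-0.03  0.05  1.75 -0.    1.33  1.77]
  up [-0.03 -0.02  1.61 -0.    1.56  1.77]
-1 [-0.44  0.27  1.5  -0.    1.37 -2.92]
  up [-0.44  0.2   1.36 -0.    1.57 -2.92]
-1 [-0.3   0.05  1.76 -0.    1.33 -2.22]
  up [-0.3  -0.02  1.61 -0.    1.56 -2.22]
-1 [-0.03  0.05  1.75 -0.    1.33 -1.37]
  up [-0.03 -0.02  1.61 -0.    1.56 -1.37]
```

```bash
python3 - <<'E'
from rig import bot
from h import *
a=np.arctan2(*(KN-H)[::-1]); q=q_y(a+np.pi/2)
o=bot.get_obs(); bot.line_to([*o['tcp_pos'][:2],345])
bot.move_to([*KN,345],q)
o=bot.get_obs(); im=bot.get_image('wrist'); cv2.imwrite('pics/w1.png',im[:,:,::-1])
print(o['t'],o['tcp_pos'],o['orientation'],bot.get_obs()['joints'].round(2))
c=bot.get_calibration('wrist');R,t=wristRt(c,o['tcp_pos'],o['orientation'])
print(proj(c,[[*KN,269],[*KN,243],[*PAN,55],[*H,205]],R,t))
print(bot.look_for('wrist','stirrer_knob')[:2])
E
```

```text
4.075 [ 596.39456695 -148.72639273  345.11475087] [-2.96392390e-05  8.97442342e-01  4.41131755e-01  1.28635380e-04] [-0.44  0.2   1.36  0.    1.58  0.22]
[[ 259.07076758  201.68249379]
 [ 258.97630622  192.69488172]
 [  89.5360411    51.24643944]
 [ 259.09819165 -141.35063665]]
[{'point': [643.6, -93.2, 196.6], 'p': 0.8}]
```

View pics/w1.png

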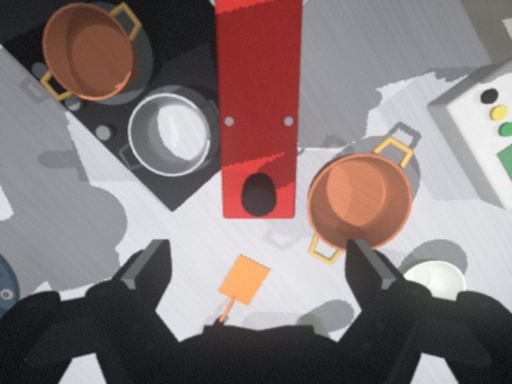

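The wrist view agrees with the measurements. The knob is centred near (259,194) and the pan rim near (89,52), both as predicted. Next I'll go down, grip and swing.

```bash
python3 - <<'E'
from rig import bot
from h import *
a0=np.arctan2(*(KN-H)[::-1]); a1=np.arctan2(*(PAN-H)[::-1]); a0%=2*np.pi;a1%=2*np.pi
print('hit',bot.line_to([*KN,229],force_limit=15,max_speed=100))
bot.set_gripper(0.0,grasp_force=30)
o=bot.get_obs();print(o['t'],o['tcp_pos'],o['gripper_width'],o['contact_force'].round(1))
if o['gripper_width']>.15:
  for a in np.linspace(a0,a1,12)[1:]:
    p=H+250.5*np.array([np.cos(a),np.sin(a)])
    bot.line_to([*p,229],frame=q_y(a+np.pi/2),max_speed=60)
    o=bot.get_obs();print(round(o['t'],2),o['tcp_pos'].round(1),p.round(1),o['contact_force'].round(1),round(o['gripper_width'],2))
for c in('scene','side','wrist'): cv2.imwrite(f'pics/{c}2.png',bot.get_image(c)[:,:,::-1])
E
python3 -c "
import cv2,numpy as np
cv2.imwrite('pics/c2.png',np.hstack([cv2.resize(cv2.imread(f'pics/{c}2.png'),(400,300)) for c in('scene','side')]))"
```

```text
hit False
6.0417 [ 596.27454754 -149.73039532  229.33687818] 0.34306427003348583 [-0.5 -0.4  1.9]
6.62 [ 576.5 -132.8  229.3] [ 577.  -132.3] [-4.3 -3.   5.3] 0.34
7.21 [ 558.6 -114.   229.3] [ 559.2 -113.5] [-5.1 -2.7  5.3] 0.34
7.79 [542.8 -93.3 229.3] [543.5 -93. ] [-6.9 -2.7  5.1] 0.34
8.38 [529.2 -71.1 229.3] [529.9 -70.9] [-6.9 -2.4  7.2] 0.34
8.96 [517.9 -47.6 229.3] [518.7 -47.6] [-7.8 -1.2  5.7] 0.34
9.54 [509.2 -23.  229.3] [510.  -23.2] [-7.1 -0.5  7. ] 0.34
10.12 [503.1   2.3 229.3] [503.8   1.9] [-6.6 -0.9  6.1] 0.34
10.71 [499.6  28.1 229.3] [500.3  27.6] [-6.7  0.3  7. ] 0.34
11.29 [498.9  54.1 229.3] [499.4  53.4] [-6.6  0.6  6.4] 0.34
11.88 [500.8  80.1 229.3] [501.2  79.2] [-4.6  0.4  6.4] 0.34
12.46 [505.5 105.7 229.3] [505.7 104.7] [-3.6  0.5  5.2] 0.34
```

View pics/c2.png

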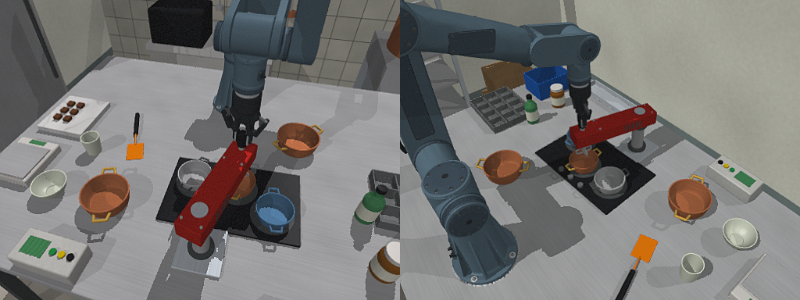

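The pictures show the arm over the copper pan and the gripper still on the knob. Next I'll release, lift clear and check.

```bash
python3 - <<'E'
from rig import bot
from h import *
o=bot.get_obs();print(o['t'],o['tcp_pos'].round(1),o['gripper_width'])
bot.set_gripper(1.0)
p=bot.get_obs()['tcp_pos']
bot.line_to([*p[:2],360],max_speed=100)
q=q_y(np.arctan2(*(PAN-H)[::-1])+np.pi/2)
bot.move_to([300,180,380],q)
o=bot.get_obs();print(o['t'],o['tcp_pos'].round(1),o['contact_force'].round(1))
for c in('scene','side'): cv2.imwrite(f'pics/{c}3.png',bot.get_image(c)[:,:,::-1])
a=bot.get_calibration('scene');b=bot.get_calibration('side')
print([proj(c,[[*PAN,243],[*PAN,55]]).round(1).tolist() for c in(a,b)])
E
python3 - <<'E'
import cv2,numpy as np
f=lambda n,x,y:cv2.resize(cv2.imread(n)[y:y+110,x:x+100],None,fx=4,fy=4,interpolation=cv2.INTER_CUBIC)
cv2.imwrite('pics/z3.png',np.hstack([f('pics/scene3.png',255,160),f('pics/side3.png',190,125)]))
E
```

```text
12.6083 [505.5 105.5 229.3] 0.338076913422472
15.5417 [300.7 179.9 380. ] [ 0.2  0.6 -0.3]
[[[309.6, 176.0], [304.0, 229.0]], [[232.2, 154.8], [235.2, 201.7]]]
```

View pics/z3.png

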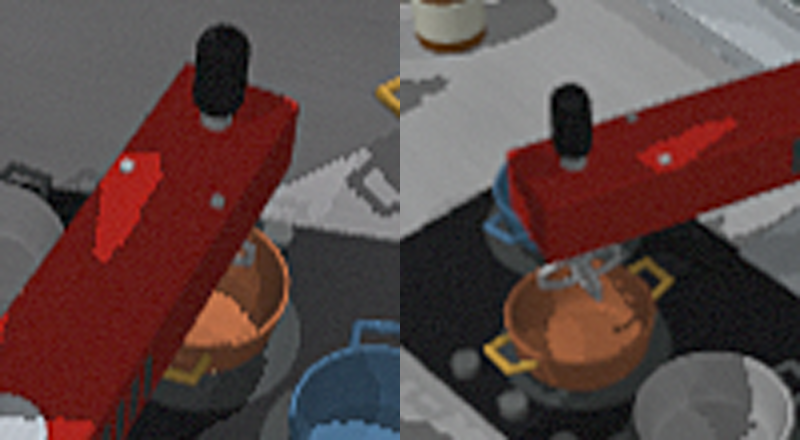

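View pics/scene3.png

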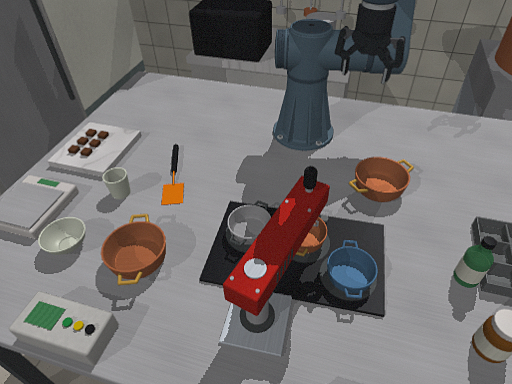

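The knob is at (310,178) in the scene picture and (232,155) in the side picture. That is within about 2 px of where a knob exactly over the pan centre would appear. In the side picture the pan and its handles are where they were, and the arm has stayed where I left it. The gripper is clear, so I'm handing in.

```bash
python3 - <<'E'
from rig import bot
from h import *
a=bot.get_calibration('scene');b=bot.get_calibration('side')
X,e=tri([ray(a,[309.9,177.6]),ray(b,[232.4,155.1])]);print(X,e,np.linalg.norm(X[:2]-PAN))
print(bot.get_obs()['contact_force'].round(1)); bot.hand_in()
E
```

```text
[506.37207962 106.36845608 240.04444473] [np.float64(0.21311399077901708), np.float64(0.21311399077893423)] 2.318912279196932
[ 0.3 -0.5  0.9]
the job is handed in; nothing more can be done
```

I gripped the black knob, swung the stirrer arm about 65° clockwise until it was over the small copper pan on the hob, released it and handed the job in. `hand_in` reports no verdict, so the result rests on my own checks.

- **Position:** after release, the knob measured from the scene and side views is at (506, 106, 240) mm. That is about 2 mm horizontally from the measured pan centre at (504.5, 105) mm; the limit is 20 mm.
- **Copper pan:** it looks upright and unmoved in the side picture. In the scene picture the arm partly hides it.
- **Robot:** the gripper is well clear and the tool force is about zero. The tool force printed after each step of the swing stayed below about 11 N. The clock stood at about 15.6 s, against the 38 s limit.
- **Disagreements:** the network's positions for the knob and pillar did not agree between views, and in the wrist view the knob was well off my own measurement. I used my triangulated pixels instead. I also matched the pan's handles to each other the wrong way round between views. Only their midpoint was used, and the projected rim fits both pictures.

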